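Set the parts funnel in the telescoping boom and hold it out at the marker

ROBOT

A 6-joint arm with a two-finger parallel gripper is mounted at the origin on the work surface. World frame = base frame: x ahead of the robot, y to its left, z up, the work surface at z = 0. Lengths are in m, angles in rad, forces in N, time in s.
With the tool pointing down it reaches from about 0.35 to 0.85 m from the base axis. Payload 8.1 kg.
Tool frame: the origin (TCP) lies at the very end of the fingers, on their centre line; the grasp point (between the pads) lies 19 mm behind it; z points along the fingers, y is the direction in which the jaws open and shut (so a half turn about z gives the same grasp; the last joint's range is limited). The gripper opens to 93 mm and grips with 3 to 60 N. Pads are 15 mm wide; open, the fingers measure 128 mm over their backs; the gripper's body (75 mm by 188 mm) begins 65 mm behind the grasp point.
Start: joints at [-1.429, 0.13, 1.488, -0, 1.523, -0.085], TCP at [0.135, -0.585, 0.219] pointing down, gripper open.
Joint ranges: [-2.96, 2.96], [-0.89, 2.26], [0.02, 2.5], [-1.34, 4.48], [0, 2.73], [-2.66, 2.66]. Speed limits (rad/s): [2.39, 2.39, 2.79, 3.14, 3.14, 3.14].

INTERFACE

Orientations are given as a rotation vector (axis times angle).
In Python, from plant import read_state, read_camera, close_job gives the robot as it stands.
- The arm moves only by the tool jog_arm, never from a script. Its argument "motion" is one flat list of numbers, 7 for each row, row after row: the opening, from 0 (shut) to 1 (fully open), then the shift along the tool's x, y, z scaled (see below), then the turn, a rotation vector about the tool's x, y, z scaled (see below). A call has 1 to 8 rows; each row is the pose to reach, as a shift and turn from the pose measured when the call began, along the tool's axes at that moment; what a row does not reach only later rows make up. The controller multiplies each number of a shift by 0.5 m and each number of a turn by 90 degrees. A row lasts 1/10 s, in which the tool goes at most 50 mm and 8.59 degrees, less where a joint would pass 70% of its speed; a pose out of reach is approached as far as the arm can. A call with a number of a shift or a turn outside -1 to 1 is refused whole. A call with a gripper value outside its range is refused whole. The fingers move at their own pace and stop on an object; "grip_force" is the grip in N (left out, the last holds). Time passes only in rows, so rows that repeat a pose let the fingers close. It gives the time, the measured TCP pose, the force and the opening at its end, in the units of the state.
- read_state(): the state, without advancing time (a new reading comes with each control period).
- read_camera(name): name is "scene" or "top" or "wrist"; returns a dict with "frame" (400x640x3 uint8, red, green, blue), "vertical_fov" (degrees; the focal length in pixels is half the picture's height over the tangent of half this angle, whatever the lens; pixels are square), "cx", "cy" (the principal point, pixels), "world_from_camera" (4x4, takes a point from camera to world coordinates); the wrist camera has in their place "hand_eye" (4x4, takes a point from camera to tool coordinates, whose origin is the TCP and whose axes are the flange's). Camera axes: x right, y down, z forward; pixel columns grow to the right and rows downward; lengths in m; the calibration is good to about 2 mm. A picture is of the moment at which its call begins: read the wrist's pose just before it. There is no depth.
- close_job(): hands the job in, once; it reports no verdict.
The state is a dict: "t": time; "q": joint angles; "dq": joint speeds; "joint_torque": joint torques, N m; "tool_pos": TCP position; "orientation": TCP orientation; "force": force on the tool from outside, world axes, zero at the start; "wrist_torque": the same for the moment, N m; "opening": finger opening in m.
Only numpy, scipy, OpenCV 4.12 (cv2) and the standard library are available. Lean on these libraries where they do the work, as an engineer would, in place of code of your own. Each camera call takes 0.05 s, during which the arm holds its last target.

TASK

Take the orange funnel out of its black stand, set it spout-down and fully seated in the ring at the end of the telescoping boom, and let go of it while the boom is still locked at home. Then squeeze the boom's black handle together with its yellow lock button, draw the boom out until its red pointer lines up with the red marker on the scale, and finish while still holding it there with the lock squeezed (a spring pulls the boom back). Leave everything else on the bench where it is.

Things in the scene. Friction and masses are not known exactly. Their poses are not given: they have to be found in the camera images.
- funnel_mid (a point): Orange plastic parts funnel, 70 mm high, about 70 g; this point is on its axis, half-way up (35 mm above the spout's end); z is up along the axis. Tapered spout below: 18 mm across at the end, 28 mm across 30 mm higher, where a flat shoulder leads to the round bowl, 46 mm across outside, from 31 to 70 mm above the end (-4 to +35 mm about this point). It stands in the stand's hole with the shoulder on the stand's top. Grasp it across the bowl.
- stand: Fixed black block 70 x 70 x 45 mm with a 32 mm through hole in which the funnel stands at the start; origin at the centre of the underside, on the table.
- gauge: Fixed stand of the telescoping boom: grey foot 200 x 100 mm, aluminium sleeve 36 mm wide with its top 98 mm above the table, a white scale ledge with black lines every 10 mm along its +y side, and a row of three black bins (160 x 85 mm, 42 mm high, centred 235 mm along +x) under the boom's end. Origin on the table, straight under the handle's home place; +x is the level direction in which the boom slides out; z up.
- ring (a point): Centre of the seat ring at the boom's end, in the plane of its top face (90 mm above the table, 185 mm along the gauge's +x from the handle). Ring 12 mm thick, hole 32 mm, outside 50 mm; it moves with the boom; axes as the gauge's. A seated funnel has its shoulder on this face, so its middle point is 5 mm above this point.
- grip (a point): Middle of the handle on the boom with the lock out, 132 mm above the table; axes as the gauge's. Black handle block plus yellow lock button make 40 mm along y: black face at y = -20 mm, yellow button face (28 mm along x, 40 mm high) at y = +20 mm; both span at least 112 to 152 mm above the table. Handle is 34 mm along x. Pinch it from above across y; fully squeezed it is 34 mm wide (black face stays, button goes in 6 mm). Moves with the boom.
- pointer (a point): Tip of the thin red pointer of the boom, just above the scale ledge, 41 mm to the +y side of the handle's middle and level with it along x; it moves with the boom.
- marker: Red marker block fixed on the outer edge of the scale ledge, 8 mm wide along x, 14 mm along y, 10 mm high, with a thin white centre line on top; origin at the centre of its underside; axes as the gauge's. The pointer is at the mark when both are at the same place along the gauge's x.
- boom (a joint): How far the boom is out: 0 m locked at home, up to 0.112 m. A return spring pulls back with about 1.2 N at home and 2.4 N at 100 mm, plus 0.4 N friction. While the lock is out it can move only 2 mm; let go when out, it springs back to about 18 mm, where the lock stops it until squeezed again.
- lock (a joint): Yellow lock button on the handle's +y face: 0 m out (locked), 0.006 m fully in; the boom is free from 0.0035 m. Spring of 1.5 N at the start to 6 N fully in.
- spool: Bystander: aluminium solder spool, loose, 60 mm across and 56 mm high; origin at the underside's centre.
- reel: Bystander: flat white component reel, loose, 170 mm across, 14 mm high; origin at the underside's centre.
- bottle: Bystander: white plastic bottle with a black cap, loose, 48 mm across, 110 mm high; origin at the underside's centre.
- boards: Bystander: loose stack of small green circuit boards, 42 x 28 x 21 mm; origin at the underside's centre.
There are look-alikes about, which are no part of the job. Of the things like the part that bears funnel_mid, leave any that is pink or purple; of the rest the smaller one is meant.

How it is judged:
By the outcome, as a careful person would: the job done as asked, in the order asked, and still so for the second after the job is handed in, while the arm keeps its last pose, push and grip.
It also fails if it takes over 45 s, if anything falls off the work surface, if the arm or the gripper's body presses on something with over 40 N, if the wrist force passes 120 N, or if a joint passes its speed limit or range.

## Working session

There is one attempt and no reset: what is moved stays moved. The work goes in short steps, Python scripts to look and compute and a tool call to move; the robot and the scene stay as the last step left them, time stands still between calls to the robot, and variables do not carry over. Pictures are saved under pics/ and viewed, and the job is handed in when it is done.

Besides the shell and the picture viewer there is one more tool, called after ">>>" as name(argument=value, ...) on one line, values as JSON. jog_arm: Moves the arm, as the interface text tells. Its arguments: {"type":"object","properties":{"motion":{"type":"array","items":{"type":"number"}},"grip_force":{"type":"number"}},"required":["motion"]}

```bash
ls; mkdir -p pics
python3 - <<'E'
from plant import *
import cv2
s=read_state();print(s)
for n in("scene","top","wrist"):
    c=read_camera(n);cv2.imwrite(f"pics/{n}0.png",c["frame"][:,:,::-1])
    print(n,{k:v for k,v in c.items() if k!="frame"})
E
```

```text
pics
{'t': 0.0, 'q': array([-1.42937867e+00,  1.31171650e-01,  1.48926021e+00, -4.89781649e-06,
        1.52296640e+00, -8.54076503e-02]), 'dq': array([ 8.69189957e-04,  4.61917061e-04,  1.21945319e-04, -1.15903457e-03,
       -6.15928536e-05, -2.73204546e-04]), 'joint_torque': array([-1.14041401e-05, -5.59847867e+01, -4.91753519e+01,  7.68774748e-02,
        3.60213860e-02, -1.35950499e-04]), 'tool_pos': array([ 0.13486854, -0.58407881,  0.21759164]), 'orientation': array([-3.11961683e+00, -3.55329167e-01,  8.70499251e-05]), 'force': array([ 0.67813328, -0.91902821, -0.07293751]), 'wrist_torque': array([-0.0061194 ,  0.00465498,  0.00566372]), 'opening': 0.0931728333795943}
scene {'vertical_fov': 51.838763745260316, 'cx': 311.651020524364, 'cy': 199.15144682769645, 'world_from_camera': array([[ 0.86846524,  0.30376282, -0.39178599,  1.00999718],
       [ 0.49564185, -0.51551067,  0.69899064, -0.8329722 ],
       [ 0.01035751, -0.80123461, -0.59826067,  0.7443988 ],
       [ 0.        ,  0.        ,  0.        ,  1.        ]])}
top {'vertical_fov': 56.15022421652946, 'cx': 316.14476005740636, 'cy': 203.98437810737778, 'world_from_camera': array([[ 2.97525859e-02, -9.88641500e-01,  1.47318594e-01,
         5.06624806e-01],
       [-9.99546363e-01, -3.01166082e-02, -2.40565008e-04,
        -1.12475700e-01],
       [ 4.67456894e-03, -1.47244608e-01, -9.89089063e-01,
         9.06670880e-01],
       [ 0.00000000e+00,  0.00000000e+00,  0.00000000e+00,
         1.00000000e+00]])}
wrist {'vertical_fov': 62.680587619356615, 'cx': 326.9370003459253, 'cy': 200.5586719531784, 'hand_eye': array([[-9.84568594e-04, -9.63298415e-01, -2.68430985e-01,
         7.55176870e-02],
       [ 9.99999501e-01, -9.94183039e-04, -1.00111977e-04,
         2.09968969e-04],
       [-1.70431823e-04, -2.68430949e-01,  9.63298913e-01,
        -1.65924759e-01],
       [ 0.00000000e+00,  0.00000000e+00,  0.00000000e+00,
         1.00000000e+00]])}
```

View pics/scene0.png

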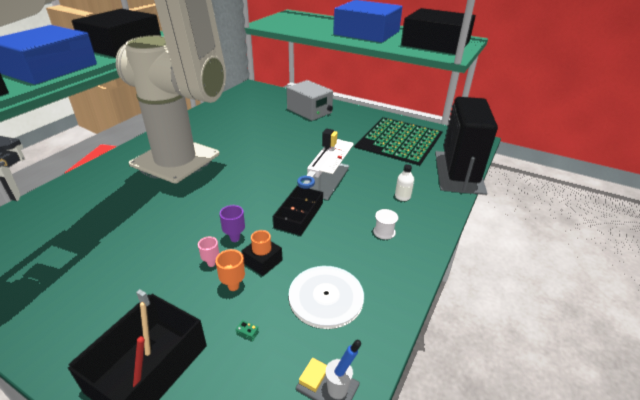

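View pics/top0.png

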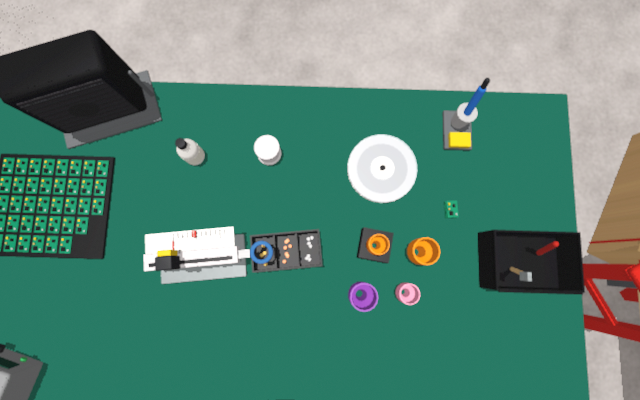

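View pics/wrist0.png

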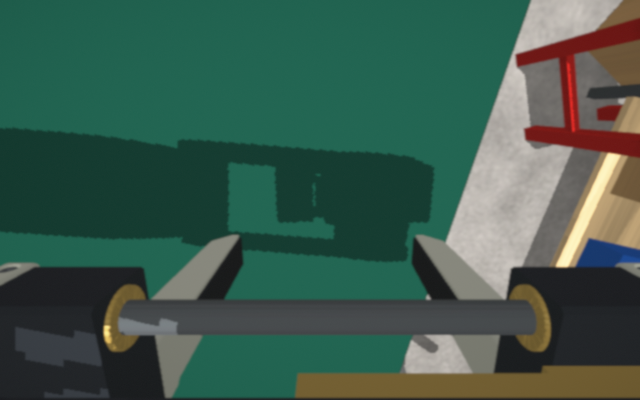

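The top view shows the arm's side at the bottom, with image right = -y. Funnel candidates in the top view: small orange in the black stand (378,244), large orange (424,251), purple (364,297), pink (408,293). The small orange one fits: it isn't pink or purple, it is the smaller of the two orange ones, and it stands in the stand. I'll confirm with crops.

Run:
```python
import cv2
a=cv2.imread("pics/top0.png")
cv2.imwrite("pics/cropA.png",cv2.resize(a[215:325,330:450],None,fx=5,fy=5,interpolation=cv2.INTER_CUBIC))
cv2.imwrite("pics/cropB.png",cv2.resize(a[215:295,135:330],None,fx=4,fy=4,interpolation=cv2.INTER_CUBIC))
b=cv2.imread("pics/scene0.png")
cv2.imwrite("pics/cropC.png",cv2.resize(b[120:300,190:360],None,fx=3.3,fy=3.3,interpolation=cv2.INTER_CUBIC))
```

```text
(no output)
```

View pics/cropA.png

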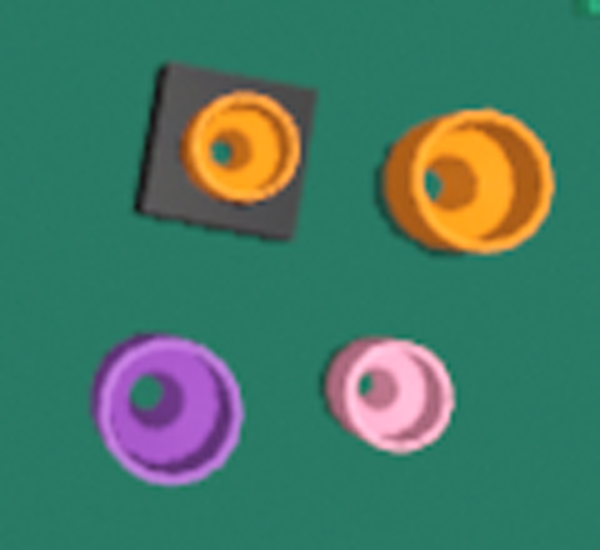

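View pics/cropB.png

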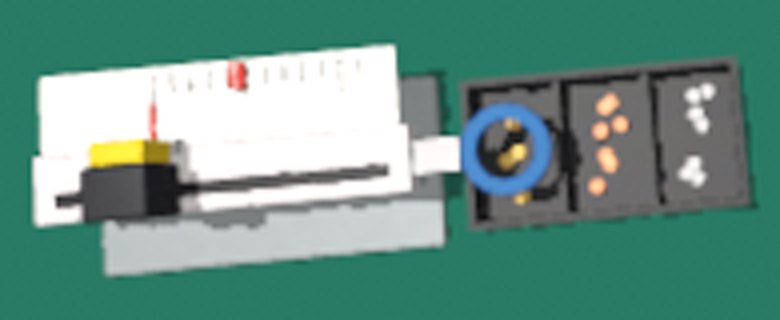

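View pics/cropC.png

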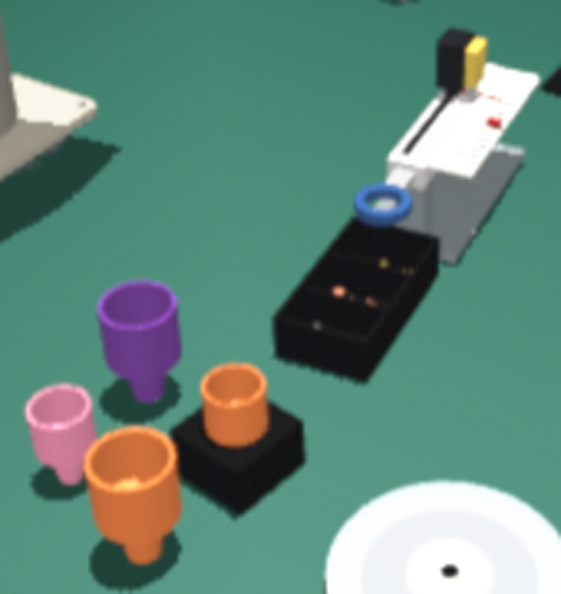

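Crop confirms it: the small orange funnel in the black stand is at top (378,244) and scene (261,243). The ring is blue, at top (262,252). Next I'll triangulate hull centroids from the two views.

```bash
cat > h.py <<'E'
from plant import *
import cv2, numpy as np
from scipy.spatial.transform import Rotation as R
def cam(n):
    s=read_state(); c=read_camera(n)
    if n=="wrist":
        T=np.eye(4);T[:3,:3]=R.from_rotvec(s["orientation"]).as_matrix();T[:3,3]=s["tool_pos"]
        c["world_from_camera"]=T@c["hand_eye"]
    c["f"]=200/np.tan(np.radians(c["vertical_fov"])/2)
    c["hsv"]=cv2.cvtColor(c["frame"],cv2.COLOR_RGB2HSV)
    return c
def save(c,name,roi=None,k=1):
    f=c["frame"][:,:,::-1]
    if roi: f=f[roi[1]:roi[3],roi[0]:roi[2]]
    cv2.imwrite("pics/"+name,cv2.resize(f,None,fx=k,fy=k,interpolation=cv2.INTER_CUBIC))
def ray(c,uv):
    W=c["world_from_camera"]; d=np.array([(uv[0]-c["cx"])/c["f"],(uv[1]-c["cy"])/c["f"],1]);d=W[:3,:3]@d
    return W[:3,3],d/np.linalg.norm(d)
def onz(c,uv,z):
    o,d=ray(c,uv); return o+d*(z-o[2])/d[2]
def tri(rs):
    A=sum(np.eye(3)-np.outer(d,d) for o,d in rs);b=sum((np.eye(3)-np.outer(d,d))@o for o,d in rs)
    p=np.linalg.solve(A,b);return p,[float(np.linalg.norm((np.eye(3)-np.outer(d,d))@(p-o))) for o,d in rs]
def proj(c,p):
    W=c["world_from_camera"];q=W[:3,:3].T@(np.array(p)-W[:3,3]);return np.array([c["cx"]+c["f"]*q[0]/q[2],c["cy"]+c["f"]*q[1]/q[2]])
HUES={"orange":((5,120,80),(20,255,255)),"blue":((100,120,50),(120,255,255)),"yellow":((22,120,80),(35,255,255)),"red":((172,120,80),(180,255,255))}
def mask(c,col):
    lo,hi=HUES[col]; m=cv2.inRange(c["hsv"],lo,hi)
    if col=="red": m|=cv2.inRange(c["hsv"],(0,120,80),(4,255,255))
    return m
def blobs(c,col,roi,minA=3):
    m=mask(c,col);z=np.zeros_like(m);x0,y0,x1,y1=roi;z[y0:y1,x0:x1]=m[y0:y1,x0:x1]
    out=[]
    for k in cv2.findContours(z,cv2.RETR_EXTERNAL,cv2.CHAIN_APPROX_NONE)[0]:
        h=cv2.convexHull(k);M=cv2.moments(h)
        if M["m00"]>=minA: out.append((M["m00"],(M["m10"]/M["m00"],M["m01"]/M["m00"]),cv2.boundingRect(k)))
    return sorted(out,reverse=True)
E
python3 - <<'E'
from h import *
t=cam("top");s=cam("scene")
for col,rt,rs in(("orange",(355,225,400,265),(248,228,275,256)),("blue",(240,235,285,270),(290,172,320,192)),("yellow",(150,240,190,270),(320,125,345,150)),("red",(180,225,205,245),(325,150,350,165)),("red",(165,230,180,252),(325,140,350,165))):
    a=blobs(t,col,rt);b=blobs(s,col,rs);print(col,a,b)
    if a and b: print(tri([ray(t,a[0][1]),ray(s,b[0][1])]))
E
```

```text
orange [(407.5, (377.7480572597137, 244.1484662576687), (366, 233, 24, 23))] [(423.5, (260.7792207792208, 242.59543486816213), (251, 230, 21, 26))]
(array([ 0.54555248, -0.25310712,  0.06424409]), [9.407034375528763e-05, 9.407034375524606e-05])
blue [(401.0, (260.78304239401496, 251.9330839567747), (250, 241, 23, 23))] [(165.5, (305.159113796576, 181.8600201409869), (297, 176, 18, 13))]
(array([0.51949448, 0.00450813, 0.08129501]), [0.0007665366854010602, 0.0007665366854011819])
yellow [(95.5, (166.80802792321117, 253.01396160558463), (158, 250, 19, 7))] [(71.5, (332.9114219114219, 138.03729603729602), (330, 131, 7, 15))]
(array([0.51088345, 0.18829491, 0.13443308]), [0.000578445435721806, 0.0005784454357218103])
red [(3.5, (194.57142857142858, 233.28571428571428), (194, 231, 2, 6))] []
red [] []
```

```bash
cat >> h.py <<'E'
def goal(p,h):
    """numbers for a move: target TCP p, tool pointing down with tool-y heading h (deg)"""
    s=read_state();T=R.from_rotvec(s["orientation"]);h=np.radians(h)
    y=np.array([np.cos(h),np.sin(h),0]);z=np.array([0,0,-1.]);x=np.cross(y,z)
    G=R.from_matrix(np.c_[x,y,z])
    d=T.inv().apply(np.array(p)-s["tool_pos"])/0.5; w=(T.inv()*G).as_rotvec()/(np.pi/2)
    print("t",round(s["t"],2),"pos",s["tool_pos"].round(4),"q",s["q"].round(2),"F",s["force"].round(1),"open",round(s["opening"],4))
    print("shift",d.round(4).tolist(),"turn",w.round(4).tolist())
E
python3 -c "
from h import *
goal((0.5455,-0.275,0.24),7)"
```

```text
t 0.25 pos [ 0.1349 -0.5844  0.2182] q [-1.43  0.13  1.49 -0.    1.52 -0.09] F [ 0.5  0.2 -0.1] open 0.0927
shift [0.9393, -0.4183, -0.0433] turn [-0.0004, -0.0004, -0.9334]
```

>>> jog_arm(motion=[1, 0.94, -0.418, -0.044, 0, 0, -0.933, 1, 0.94, -0.418, -0.044, 0, 0, -0.933, 1, 0.94, -0.418, -0.044, 0, 0, -0.933, 1, 0.94, -0.418, -0.044, 0, 0, -0.933, 1, 0.94, -0.418, -0.044, 0, 0, -0.933, 1, 0.94, -0.418, -0.044, 0, 0, -0.933, 1, 0.94, -0.418, -0.044, 0, 0, -0.933, 1, 0.94, -0.418, -0.044, 0, 0, -0.933], grip_force=10)

```text
t: 1.05
tool_pos: [0.4555, -0.3426, 0.2357]
orientation: [-2.369, -2.063, -0.001]
force: [0.5, -1.2, -0.3]
opening: 0.0932
```

```bash
python3 -c "
from h import *
goal((0.5455,-0.275,0.24),7)"
```

```text
t 1.05 pos [ 0.4555 -0.3426  0.2357] q [-0.74  0.04  1.55  0.    1.55 -0.6 ] F [ 0.5 -1.2 -0.3] open 0.0932
shift [0.1587, 0.1597, -0.0085] turn [0.0001, -0.0003, -0.1656]
```

>>> jog_arm(motion=[1, 0.159, 0.16, -0.0085, 0, 0, -0.166, 1, 0.159, 0.16, -0.0085, 0, 0, -0.166, 1, 0.159, 0.16, -0.0085, 0, 0, -0.166, 1, 0.159, 0.16, -0.0085, 0, 0, -0.166, 1, 0.159, 0.16, -0.0085, 0, 0, -0.166])

```text
t: 1.55
tool_pos: [0.5451, -0.2753, 0.2396]
orientation: [-2.081, -2.352, 0.0]
force: [0.3, -0.5, 0.2]
opening: 0.093
```

Run:
```python
from h import *
c=cam("wrist");save(c,"w1.png");s=read_state();print(s["tool_pos"],s["dq"].round(3))
b=blobs(c,"orange",(0,0,640,400),200);print(b,proj(c,(0.5455,-0.253,0.065)))
```

```text
[ 0.54467987 -0.27579961  0.23972675] [-0.017 -0.006  0.004  0.003 -0.001 -0.002]
[(3149.5, (308.0363020585278, 251.14721913531247), (278, 216, 59, 69)), (1882.5, (330.5261620185923, 161.90146082337318), (306, 137, 50, 50))] [329.00776483 161.12783478]
```

View pics/w1.png

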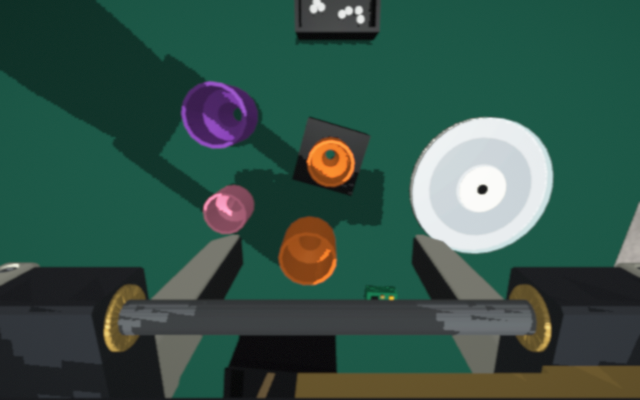

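Run:
```python
from h import *
c=cam("wrist");b=blobs(c,"orange",(290,120,360,200),200);print(onz(c,b[0][1],0.0645))
c2=cam("top");a=blobs(c2,"orange",(355,225,400,265));print(a)
print("tri",tri([ray(c,b[0][1]),ray(cam("scene"),blobs(cam("scene"),"orange",(248,228,275,256))[0][1])]))
goal((0.546,-0.2535,0.14),7);goal((0.546,-0.2535,0.052),7)
```

```text
[ 0.54723014 -0.25365901  0.0645    ]
[(404.0, (377.66377887788775, 244.15222772277227), (366, 233, 24, 23))]
tri (array([ 0.54686145, -0.25378936,  0.06527979]), [0.00042414968353326853, 0.0004241496835331732])
t 1.8 pos [ 0.5448 -0.276   0.2401] q [-0.55  0.15  1.43  0.    1.56 -0.67] F [-0.2  0.4 -0.1] open 0.0928
shift [0.0444, 0.0079, 0.2002] turn [0.0001, -0.0002, -0.001]
t 1.8 pos [ 0.5448 -0.276   0.2401] q [-0.55  0.15  1.43  0.    1.56 -0.67] F [-0.2  0.4 -0.1] open 0.0928
shift [0.0443, 0.0078, 0.3762] turn [0.0001, -0.0002, -0.001]
```

>>> jog_arm(motion=[0.75, 0.044, 0.009, 0.1, 0, 0, 0, 0.75, 0.044, 0.009, 0.2, 0, 0, 0, 0.75, 0.044, 0.009, 0.2, 0, 0, 0, 0.75, 0.044, 0.009, 0.28, 0, 0, 0, 0.75, 0.044, 0.009, 0.35, 0, 0, 0, 0.75, 0.044, 0.009, 0.376, 0, 0, 0, 0.75, 0.044, 0.009, 0.376, 0, 0, 0, 0.75, 0.044, 0.009, 0.376, 0, 0, 0])

```text
t: 2.6
tool_pos: [0.5477, -0.2546, 0.0545]
orientation: [2.083, 2.349, 0.001]
force: [0.3, 0.4, 0.3]
opening: 0.0695
```

Run:
```python
from h import *
goal((0.5465,-0.2535,0.052),7)
c=cam("wrist");save(c,"w2.png")
```

```text
t 2.6 pos [ 0.5477 -0.2546  0.0545] q [-0.52  0.27  1.64  0.    1.23 -0.64] F [0.3 0.4 0.3] open 0.0695
shift [0.0026, -0.0022, 0.0051] turn [0.0014, 0.0008, -0.0013]
```

View pics/w2.png

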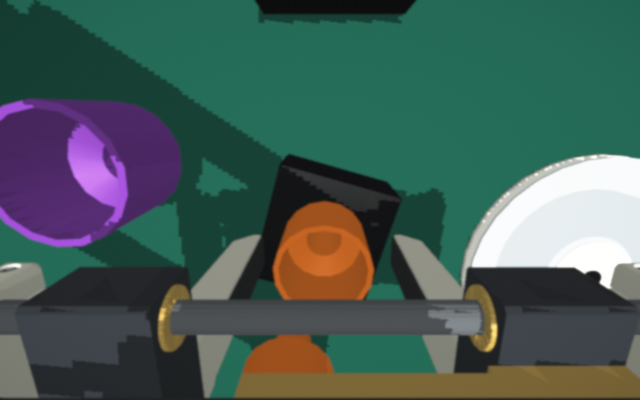

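The funnel sits between the open fingers at image (323,265), with nothing else inside the jaws. Closing now.

>>> jog_arm(motion=[0.75, 0.002, -0.002, 0.004, 0, 0, 0, 0.3, 0.002, -0.002, 0.004, 0, 0, 0, 0.3, 0.002, -0.002, 0.004, 0, 0, 0, 0.3, 0.002, -0.002, 0.004, 0, 0, 0, 0.3, 0.002, -0.002, 0.004, 0, 0, 0, 0.3, 0.002, -0.002, 0.004, 0, 0, 0], grip_force=12)

```text
t: 3.25
tool_pos: [0.5472, -0.2539, 0.0533]
orientation: [2.081, 2.348, 0.002]
force: [-1.2, -0.2, 3.1]
opening: 0.046
```

Run:
```python
from h import *
goal((0.5465,-0.2535,0.20),7)
```

```text
t 3.25 pos [ 0.5472 -0.2539  0.0533] q [-0.52  0.27  1.64  0.    1.23 -0.64] F [-1.2 -0.2  3.1] open 0.046
shift [0.0004, -0.0003, -0.2933] turn [0.0021, 0.0013, -0.0012]
```

>>> jog_arm(motion=[0.3, 0, 0, -0.05, 0, 0, 0, 0.3, 0, 0, -0.14, 0, 0, 0, 0.3, 0, 0, -0.23, 0, 0, 0, 0.3, 0, 0, -0.3, 0, 0, 0, 0.3, 0, 0, -0.3, 0, 0, 0])

```text
t: 3.75
tool_pos: [0.5497, -0.2554, 0.2105]
orientation: [2.074, 2.34, 0.005]
force: [1.0, -0.2, -0.6]
opening: 0.0466
```

Run:
```python
from h import *
goal((0.53,-0.06,0.21),7)
c=cam("wrist");save(c,"w3.png");c=cam("scene");save(c,"s3.png")
```

```text
t 3.75 pos [ 0.5497 -0.2554  0.2105] q [-0.52  0.14  1.5   0.    1.49 -0.64] F [ 1.  -0.2 -0.6] open 0.0466
shift [0.3926, 0.0079, -0.0023] turn [0.0076, 0.0054, -0.0012]
```

View pics/w3.png

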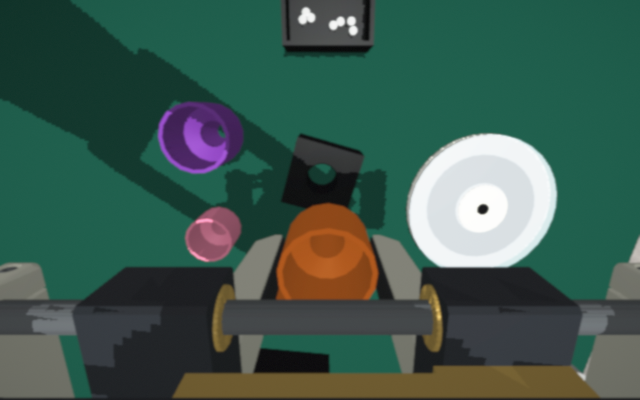

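View pics/s3.png

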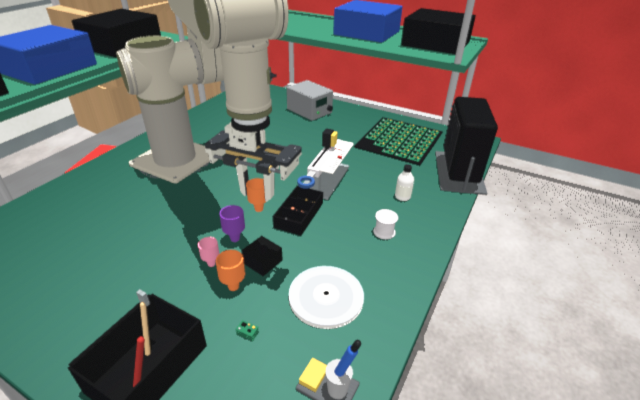

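Funnel is held upright, and the stand is empty at wrist (322,172). Next, find a viewpoint showing both the ring and the handle.

Run:
```python
from h import *
H=read_camera("wrist");H["f"]=200/np.tan(np.radians(H["vertical_fov"])/2)
h=np.radians(7);y=np.array([np.cos(h),np.sin(h),0]);z=np.array([0,0,-1.]);x=np.cross(y,z)
for py in(-.09,-.06,-.03):
  for pz in(.22,.28):
    T=np.eye(4);T[:3,:3]=np.c_[x,y,z];T[:3,3]=(.525,py,pz);H["world_from_camera"]=T@H["hand_eye"]
    print(py,pz,proj(H,(.5195,.0045,.09)),proj(H,(.5,.188,.15)),proj(H,(.55,.13,.1)))
goal((0.525,-0.08,0.27),7)
```

```text
-0.09 0.22 [332.76959174  84.46982137] [ 341.91955804 -296.1905279 ] [396.6728719  -93.44047437]
-0.09 0.28 [331.7115639   88.61246101] [ 338.06737362 -194.44723336] [382.95796779 -53.88944938]
-0.06 0.22 [328.46636606 120.45075514] [ 334.64128794 -221.79232596] [389.54264597 -45.46706368]
-0.06 0.28 [328.15270046 118.47872126] [ 332.68640599 -141.54561534] [377.54895072 -16.10213097]
-0.03 0.22 [324.39661681 154.47950219] [ 327.98348999 -153.73656682] [382.86361717  -0.52938647]
-0.03 0.28 [324.75536225 146.98944916] [327.65640191 -92.0944064 ] [372.41868175  19.73785706]
t 3.9 pos [ 0.5463 -0.2535  0.2023] q [-0.52  0.14  1.51  0.    1.49 -0.64] F [-0.5  0.4 -0.8] open 0.0461
shift [0.3494, -0.0003, -0.1359] turn [0.0015, 0.0009, -0.0012]
```

>>> jog_arm(motion=[0.3, 0.09, 0, -0.03, 0, 0, 0, 0.3, 0.18, 0, -0.06, 0, 0, 0, 0.3, 0.26, 0, -0.06, 0, 0, 0, 0.3, 0.34, 0, -0.06, 0, 0, 0, 0.3, 0.37, 0, -0.06, 0, 0, 0, 0.3, 0.37, 0, -0.06, 0, 0, 0])

```text
t: 4.5
tool_pos: [0.5229, -0.0678, 0.23]
orientation: [-2.08, -2.354, 0.001]
force: [0.3, -1.0, -1.1]
opening: 0.0459
```

Run:
```python
from h import *
c=cam("wrist");save(c,"w4.png");b=blobs(c,"blue",(0,0,640,260),100);print(b)
for x in b: print(onz(c,x[1],.084))
print(tri([ray(c,b[0][1]),(lambda s:ray(s,blobs(s,"blue",(290,172,320,192))[0][1]))(cam("scene"))]))
goal((0.525,-0.08,0.23),7)
```

```text
[(2445.5, (334.2683841068629, 112.31963470319633), (308, 85, 54, 56))]
[0.52183686 0.0039615  0.084     ]
(array([0.52078926, 0.00329692, 0.08238161]), [0.0012657045946704581, 0.0012657045946704573])
t 4.6 pos [ 0.5235 -0.0702  0.2306] q [-0.23 -0.07  1.67 -0.    1.54 -0.35] F [ 0.7  0.1 -0.5] open 0.0465
shift [-0.0199, 0.0006, 0.0013] turn [0.0002, 0.0008, -0.0008]
```

View pics/w4.png

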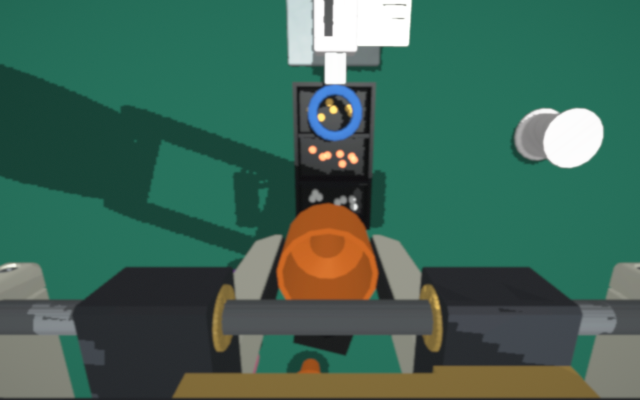

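>>> jog_arm(motion=[0.3, 0.05, -0.004, -0.03, 0, 0, 0, 0.3, 0.1, -0.006, -0.056, 0, 0, 0, 0.3, 0.1, -0.006, -0.056, 0, 0, 0, 0.3, 0.1, -0.006, -0.056, 0, 0, 0])

```text
t: 5.0
tool_pos: [0.5148, -0.0221, 0.2582]
orientation: [2.083, 2.35, -0.002]
force: [0.2, -0.5, -1.3]
opening: 0.0463
```

Run:
```python
from h import *
c=cam("wrist");save(c,"w5.png");b=blobs(c,"blue",(0,0,640,300),100);print(b)
for x in b: print(onz(c,x[1],.084))
goal((0.5218,0.0038,0.15),7)
```

```text
[(1852.5, (335.7183985605038, 158.89500674763832), (311, 136, 50, 48))]
[0.52205658 0.00301333 0.084     ]
t 5.05 pos [ 0.5145 -0.0223  0.2578] q [-0.14 -0.11  1.66 -0.    1.59 -0.26] F [ 0.3 -0.1 -1.3] open 0.0464
shift [0.0504, 0.0208, 0.2154] turn [-0.0005, 0.0011, -0.0014]
```

View pics/w5.png

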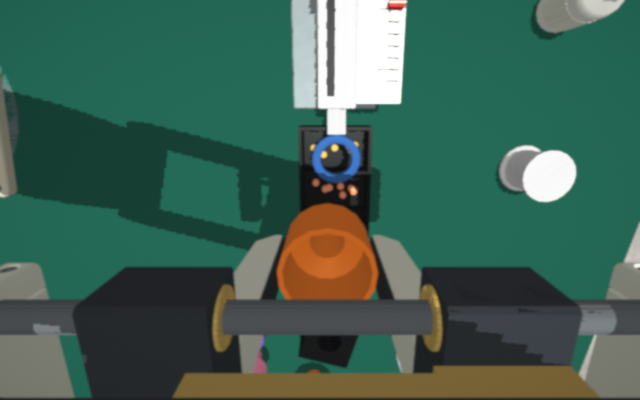

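>>> jog_arm(motion=[0.3, 0.02, 0.008, 0.08, 0, 0, 0, 0.3, 0.0505, 0.021, 0.16, 0, 0, 0, 0.3, 0.0505, 0.021, 0.215, 0, 0, 0, 0.3, 0.0505, 0.021, 0.23, 0, 0, 0, 0.3, 0.0505, 0.021, 0.23, 0, 0, 0, 0.3, 0.0505, 0.021, 0.23, 0, 0, 0])

```text
t: 5.65
tool_pos: [0.5227, 0.0029, 0.1441]
orientation: [2.084, 2.348, -0.001]
force: [1.0, 0.2, -0.1]
opening: 0.0465
```

Run:
```python
from h import *
goal((0.522,0.0033,0.0975),7)
c=cam("wrist");save(c,"w6.png");c=cam("scene");save(c,"s6.png",(230,90,360,240),4)
```

```text
t 5.65 pos [0.5227 0.0029 0.1441] q [-0.09 -0.03  1.79 -0.    1.38 -0.21] F [ 1.   0.2 -0.1] open 0.0465
shift [0.0011, -0.0015, 0.0931] turn [0.0005, 0.0014, -0.0021]
```

View pics/s6.png

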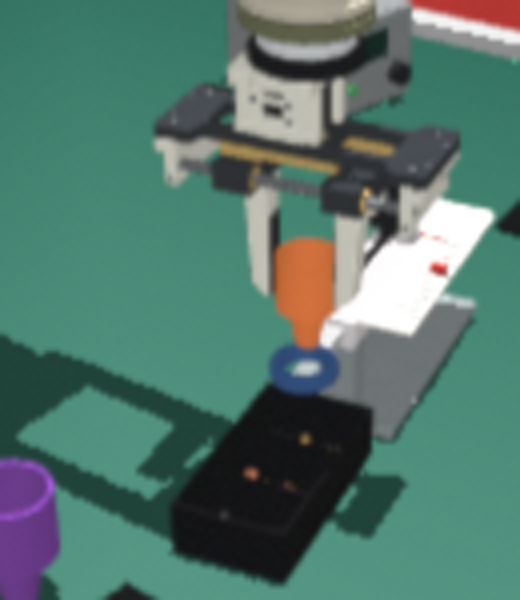

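View pics/w6.png

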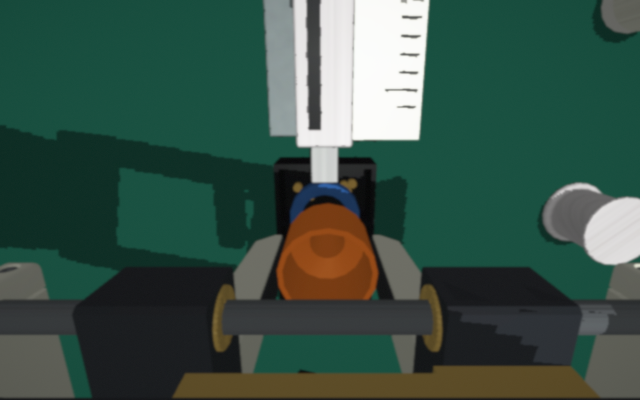

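Spout is above the ring and aligned in both views (scene crop: spout (308,335), ring (305,368)). Lowering part way.

>>> jog_arm(motion=[0.3, 0.001, -0.0015, 0.025, 0, 0, 0, 0.3, 0.001, -0.0015, 0.05, 0, 0, 0, 0.3, 0.001, -0.0015, 0.07, 0, 0, 0, 0.3, 0.001, -0.0015, 0.08, 0, 0, 0, 0.3, 0.001, -0.0015, 0.08, 0, 0, 0, 0.3, 0.001, -0.0015, 0.08, 0, 0, 0])

```text
t: 6.35
tool_pos: [0.5225, 0.0035, 0.1047]
orientation: [2.083, 2.347, -0.0]
force: [0.5, 0.6, 0.6]
opening: 0.0463
```

Run:
```python
from h import *
goal((0.522,0.0033,0.0975),7)
```

```text
t 6.35 pos [0.5225 0.0035 0.1047] q [-0.09  0.    1.83 -0.    1.3  -0.21] F [0.5 0.6 0.6] open 0.0463
shift [-0.0003, -0.0011, 0.0145] turn [0.0014, 0.0016, -0.0019]
```

>>> jog_arm(motion=[0.3, 0, -0.001, 0.005, 0, 0, 0, 0.3, 0, -0.001, 0.01, 0, 0, 0, 0.3, 0, -0.001, 0.014, 0, 0, 0, 0.3, 0, -0.001, 0.0145, 0, 0, 0])

```text
t: 6.75
tool_pos: [0.5223, 0.0034, 0.0982]
orientation: [2.083, 2.347, 0.0]
force: [-2.6, 0.1, 7.5]
opening: 0.0463
```

Run:
```python
from h import *
goal((0.522,0.0033,0.0965),7)
c=cam("scene");save(c,"s7.png",(230,90,360,240),4)
```

```text
t 6.75 pos [0.5223 0.0034 0.0982] q [-0.09  0.01  1.84 -0.    1.29 -0.21] F [-2.6  0.1  7.5] open 0.0463
shift [-0.0002, -0.0005, 0.0034] turn [0.0016, 0.0017, -0.0018]
```

View pics/s7.png

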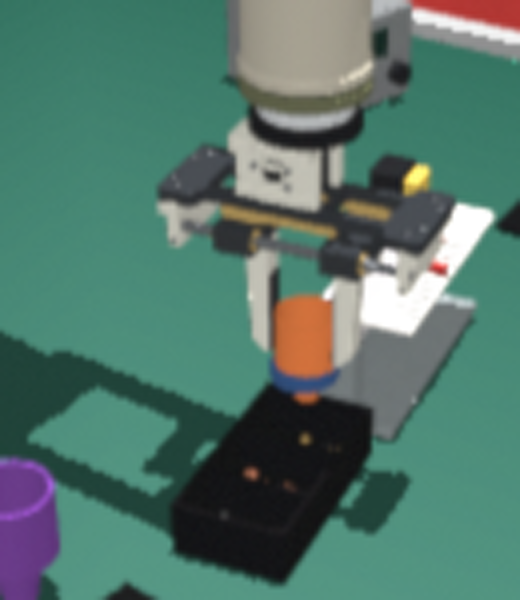

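Contact of 7.5 N came at TCP z 0.0982 against 0.0983 predicted, and the shoulder is on the ring in the scene crop. Releasing.

>>> jog_arm(motion=[0.55, 0, 0, 0, 0, 0, 0, 0.7, 0, 0, 0, 0, 0, 0, 0.75, 0, 0, 0, 0, 0, 0, 0.75, 0, 0, 0, 0, 0, 0, 0.75, 0, 0, -0.03, 0, 0, 0, 0.75, 0, 0, -0.1, 0, 0, 0, 0.75, 0, 0, -0.18, 0, 0, 0, 0.75, 0, 0, -0.25, 0, 0, 0])

```text
t: 7.6
tool_pos: [0.522, 0.0037, 0.2263]
orientation: [2.082, 2.346, 0.002]
force: [1.4, -0.6, -0.9]
opening: 0.0697
```

Run:
```python
from h import *
goal((0.505,0.11,0.25),7)
c=cam("wrist");save(c,"w8.png");c=cam("scene");save(c,"s8.png",(230,90,360,240),4)
```

```text
t 7.6 pos [0.522  0.0037 0.2263] q [-0.09 -0.09  1.7  -0.    1.53 -0.21] F [ 1.4 -0.6 -0.9] open 0.0697
shift [0.2149, -0.0083, -0.0481] turn [0.0026, 0.0019, -0.0018]
```

View pics/s8.png

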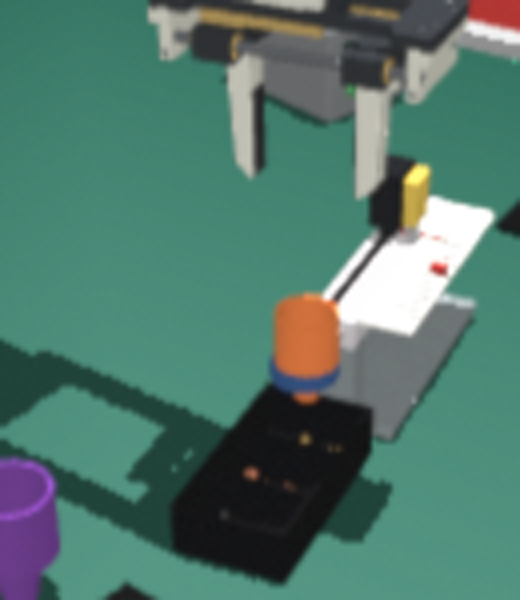

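View pics/w8.png

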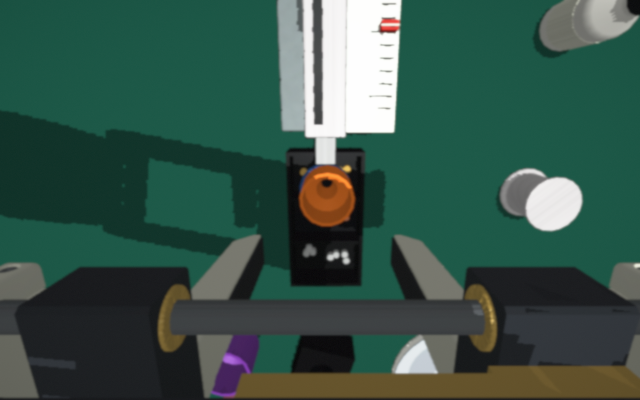

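Funnel stays seated and released, still with the boom at home. Now view the handle, pointer and marker from above.

>>> jog_arm(motion=[0.75, 0.08, -0.005, -0.05, 0, 0, 0, 0.75, 0.17, -0.008, -0.07, 0, 0, 0, 0.75, 0.215, -0.008, -0.07, 0, 0, 0, 0.75, 0.215, -0.008, -0.07, 0, 0, 0, 0.75, 0.215, -0.008, -0.07, 0, 0, 0])

```text
t: 8.2
tool_pos: [0.5077, 0.1099, 0.2653]
orientation: [2.075, 2.342, 0.01]
force: [-0.1, -0.3, 0.8]
opening: 0.0699
```

Run:
```python
from h import *
c=cam("wrist");save(c,"w9.png");save(c,"w9c.png",(250,40,450,240),3)
for col in("yellow","red"): print(col,blobs(c,col,(200,0,500,260),5))
goal((0.505,0.11,0.25),7)
```

```text
yellow [(449.5, (341.7608453837597, 103.85539488320356), (335, 87, 15, 35))]
red [(13.0, (376.5, 151.5), (370, 151, 14, 2)), (11.0, (376.0, 156.48484848484847), (370, 156, 13, 2)), (10.5, (360.1111111111111, 104.44444444444443), (352, 104, 15, 2))]
t 8.25 pos [0.5078 0.1092 0.2651] q [ 0.12 -0.12  1.65 -0.01  1.59 -0.  ] F [ 0.1 -0.4  0.1] open 0.0699
shift [0.0023, -0.0057, 0.0302] turn [0.0081, 0.0035, -0.0017]
```

View pics/w9.png

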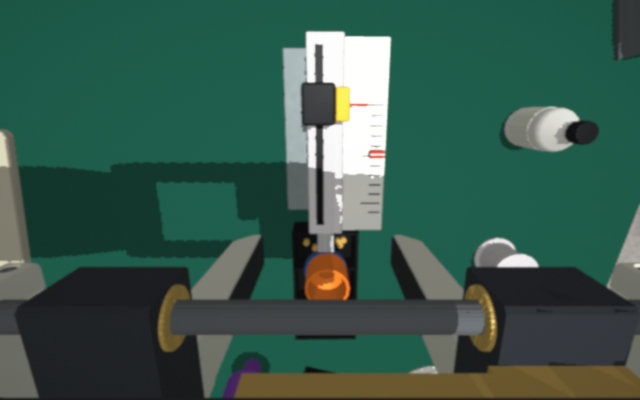

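View pics/w9c.png

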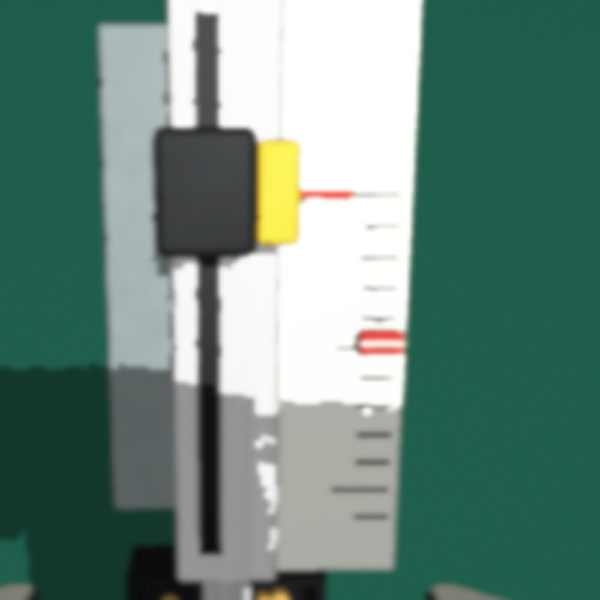

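Run:
```python
from h import *
c=cam("wrist");save(c,"w10.png",(340,80,400,230),5)
g=cv2.cvtColor(c["frame"],cv2.COLOR_RGB2GRAY).astype(float)
u=lambda x,y:(x/3+250-.33,y/3+40-.33)
for z in(.08,.09,.1): 
    a=onz(c,u(380,194),z);b=onz(c,u(360,488),z);e0=onz(c,u(422,10),z);e1=onz(c,u(395,565),z)
    print(z,np.linalg.norm(b-a),"edge u",(e1-e0)[:2],np.degrees(np.arctan2((e1-e0)[0],-(e1-e0)[1])))
for z in(.148,.152,.156,.160):
    P=[onz(c,u(*q),z) for q in((157,130),(157,250),(256,130),(256,250),(298,142),(298,242))]
    print(z,"black len",np.linalg.norm(P[0]-P[1]),"w tot",np.linalg.norm((P[4]+P[5])/2-(P[0]+P[1])/2),"ylen",np.linalg.norm(P[4]-P[5]),"ctr",((P[0]+P[1])/2+(P[4]+P[5])/2)/2)
```

```text
0.08 0.1048379831128253 edge u [ 0.02279441 -0.1916094 ] 6.784189399251969
0.09 0.10184801845783437 edge u [ 0.02214432 -0.18614473] 6.784189399251989
0.1 0.09885805380284347 edge u [ 0.02149423 -0.18068005] 6.784189399251941
0.148 black len 0.03162212020951924 w tot 0.03879869035613229 ylen 0.02642620556090041 ctr [0.49984973 0.18686244 0.148     ]
0.152 black len 0.031174583837061016 w tot 0.03824958659512365 ylen 0.026052205079711926 ctr [0.49981577 0.18682291 0.152     ]
0.156 black len 0.030727047464602752 w tot 0.03770048283411512 ylen 0.0256782045985234 ctr [0.49978182 0.18678338 0.156     ]
0.16 black len 0.030279511092144547 w tot 0.03715137907310642 ylen 0.025304204117334916 ctr [0.49974786 0.18674386 0.16      ]
```

View pics/w10.png

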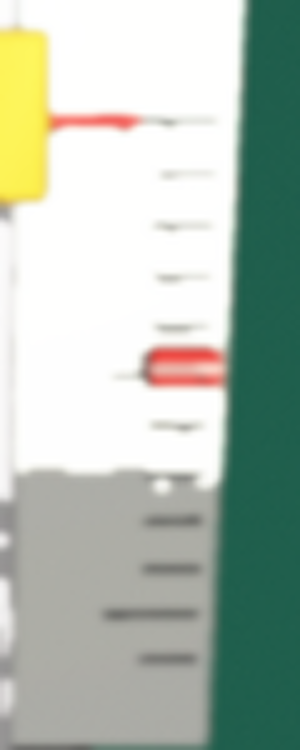

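Run:
```python
from h import *
c=cam("wrist")
u=np.array([np.sin(np.radians(6.8)),-np.cos(np.radians(6.8)),0])
q=lambda x,y:(x/5+340-.4,y/5+80-.4)
for z in(.094,.096,.098):
    o=onz(c,q(95,121),z)
    print(z,[round(float((onz(c,q(x,y),z)-o)@u),4) for x,y in((180,121),(180,327),(125,376),(178,426),(150,614))],"marker",(onz(c,q(185,367.5),z+.010)-o)@u, onz(c,q(185,367.5),z+.01))
h=np.array([.5,.187]);v=np.array([np.cos(np.radians(6.8)),np.sin(np.radians(6.8))])
p=h-.003*v;print(p)
goal((*p,.25),6.8);goal((*p,.119),6.8)
```

```text
0.094 [0.0, 0.0403, 0.0502, 0.0606, 0.1012] marker 0.04715965514827012 [0.55628818 0.14603979 0.104     ]
0.096 [0.0, 0.04, 0.0499, 0.0603, 0.1006] marker 0.04687130218347336 [0.55592868 0.14627073 0.106     ]
0.098 [0.0, 0.0398, 0.0496, 0.0599, 0.1] marker 0.046582949218676596 [0.55556919 0.14650167 0.108     ]
[0.4970211  0.18664479]
t 8.35 pos [0.5079 0.1087 0.265 ] q [ 0.12 -0.12  1.65 -0.01  1.59 -0.  ] F [ 0.9 -1.  -0.6] open 0.0699
shift [0.1574, -0.0036, 0.0291] turn [0.008, 0.0033, -0.0003]
t 8.35 pos [0.5079 0.1087 0.265 ] q [ 0.12 -0.12  1.65 -0.01  1.59 -0.  ] F [ 0.9 -1.  -0.6] open 0.0699
shift [0.1588, -0.0069, 0.2911] turn [0.008, 0.0033, -0.0003]
```

Measured: ledge z ≈ 0.096, gauge heading 6.8°, handle (0.500, 0.187), which agrees with ring minus 185 mm. The ruler ticks read 40.0/49.9/60.3/100.6, and the marker is 46.8 mm out. Going above the handle.

>>> jog_arm(motion=[0.75, 0.08, -0.003, 0.02, 0.008, 0.003, 0, 0.75, 0.157, -0.004, 0.03, 0.008, 0.003, 0, 0.75, 0.157, -0.004, 0.03, 0.008, 0.003, 0, 0.75, 0.157, -0.004, 0.03, 0.008, 0.003, 0, 0.75, 0.157, -0.004, 0.03, 0.008, 0.003, 0])

```text
t: 8.85
tool_pos: [0.4973, 0.1851, 0.2497]
orientation: [2.087, 2.347, -0.001]
force: [-0.4, -0.7, -0.6]
opening: 0.0696
```

Run:
```python
from h import *
goal((.497,.1866,.119),6.8)
c=cam("wrist");save(c,"w11.png")
```

```text
t 8.85 pos [0.4973 0.1851 0.2497] q [ 0.26 -0.07  1.64 -0.    1.58  0.14] F [-0.4 -0.7 -0.6] open 0.0696
shift [0.0032, -0.0002, 0.2613] turn [0.0001, 0.0007, -0.0011]
```

View pics/w11.png

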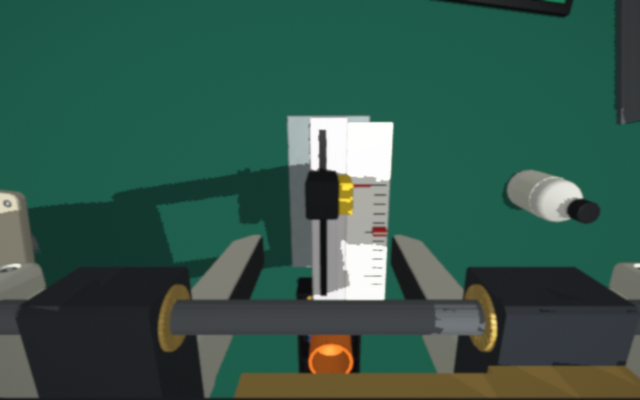

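>>> jog_arm(motion=[0.75, 0.003, 0, 0.08, 0, 0, 0, 0.75, 0.003, 0, 0.16, 0, 0, 0, 0.75, 0.003, 0, 0.22, 0, 0, 0, 0.75, 0.003, 0, 0.26, 0, 0, 0, 0.75, 0.003, 0, 0.26, 0, 0, 0, 0.75, 0.003, 0, 0.26, 0, 0, 0])

```text
t: 9.5
tool_pos: [0.4976, 0.1856, 0.1205]
orientation: [2.089, 2.345, -0.001]
force: [1.2, 0.8, 1.0]
opening: 0.0696
```

Run:
```python
from h import *
goal((.497,.1866,.119),6.8)
c=cam("wrist");save(c,"w12.png")
c=cam("scene");save(c,"s12.png",(280,80,400,200),5)
```

```text
t 9.5 pos [0.4976 0.1856 0.1205] q [ 0.26  0.01  1.79 -0.    1.33  0.15] F [1.2 0.8 1. ] open 0.0696
shift [0.002, -0.001, 0.0029] turn [0.0003, 0.0006, -0.0022]
```

View pics/w12.png

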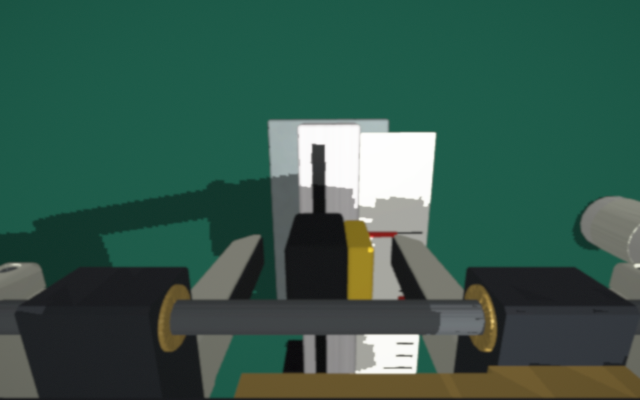

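View pics/s12.png

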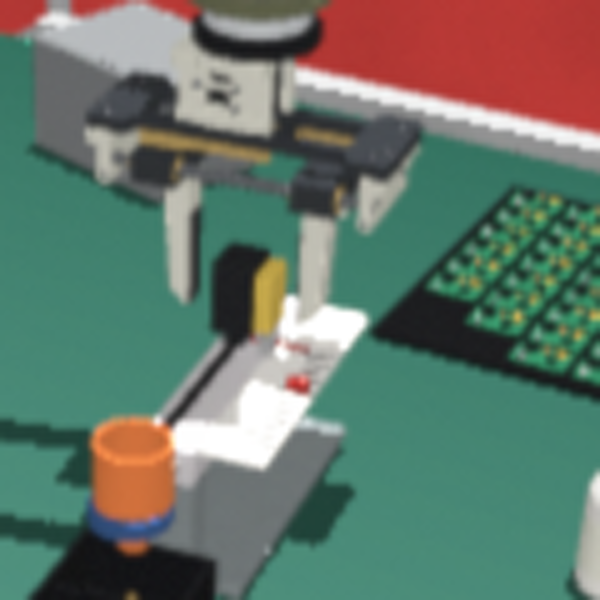

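Handle is between the fingers, tips clear of the pointer and ledge. Squeezing.

>>> jog_arm(motion=[0.2, 0.002, -0.001, 0.003, 0, 0, 0, 0.2, 0.002, -0.001, 0.003, 0, 0, 0, 0.2, 0.002, -0.001, 0.003, 0, 0, 0, 0.2, 0.002, -0.001, 0.003, 0, 0, 0, 0.2, 0.002, -0.001, 0.003, 0, 0, 0, 0.2, 0.002, -0.001, 0.003, 0, 0, 0, 0.2, 0.002, -0.001, 0.003, 0, 0, 0], grip_force=20)

```text
t: 10.3
tool_pos: [0.4954, 0.187, 0.1205]
orientation: [-2.088, -2.346, 0.004]
force: [-16.4, -3.7, 12.8]
opening: 0.0333
```

Run:
```python
from h import *
s=read_state();u=np.array([np.sin(np.radians(6.8)),-np.cos(np.radians(6.8)),0])
goal(s["tool_pos"]+.0468*u,6.8)
c=cam("wrist");save(c,"w13.png")
```

```text
t 10.3 pos [0.4954 0.187  0.1205] q [ 0.26  0.01  1.79 -0.    1.34  0.15] F [-16.4  -3.7  12.8] open 0.0333
shift [-0.0936, 0.0002, 0.0001] turn [-0.0015, 0.0006, -0.0015]
```

View pics/w13.png

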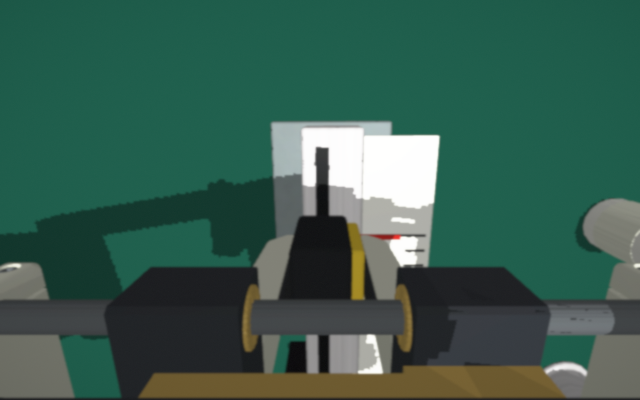

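Opening reads 33.3 mm, so the lock is fully squeezed. The side load from my roughly 1.5 mm centring error gets relieved because the next call starts from the measured pose. Drawing the boom out gently.

>>> jog_arm(motion=[0.2, -0.006, 0, 0, 0, 0, 0, 0.2, -0.02, 0, 0, 0, 0, 0, 0.2, -0.036, 0, 0, 0, 0, 0, 0.2, -0.052, 0, 0, 0, 0, 0, 0.2, -0.068, 0, 0, 0, 0, 0, 0.2, -0.082, 0, 0, 0, 0, 0, 0.2, -0.09, 0, 0, 0, 0, 0, 0.2, -0.093, 0, 0, 0, 0, 0])

```text
t: 11.15
tool_pos: [0.5009, 0.1402, 0.1205]
orientation: [-2.089, -2.346, 0.004]
force: [-5.0, 1.8, 2.3]
opening: 0.0333
```

Run:
```python
from h import *
u=np.array([np.sin(np.radians(6.8)),-np.cos(np.radians(6.8)),0])
s=read_state();print("travel",(s["tool_pos"]-[.4954,.187,.1205])@u,s["force"],s["opening"],s["dq"].round(3))
c=cam("wrist");save(c,"w14.png");save(c,"w14c.png",(340,160,460,280),5)
c=cam("scene");save(c,"s14.png",(270,90,380,210),5)
c=cam("top");save(c,"t14.png",(130,215,290,285),5)
```

```text
travel 0.0470747797322291 [-5.04222039  1.78547816  2.29887587] 0.033270493435129805 [-0.018 -0.005  0.004  0.001 -0.001 -0.021]
```

View pics/w14c.png

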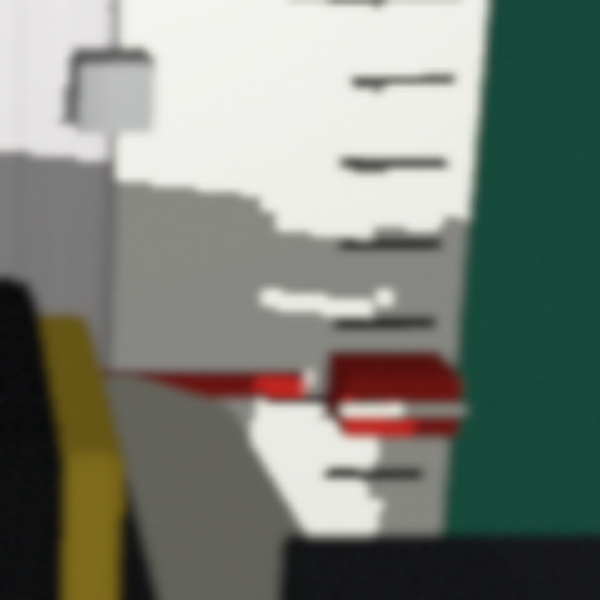

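View pics/s14.png

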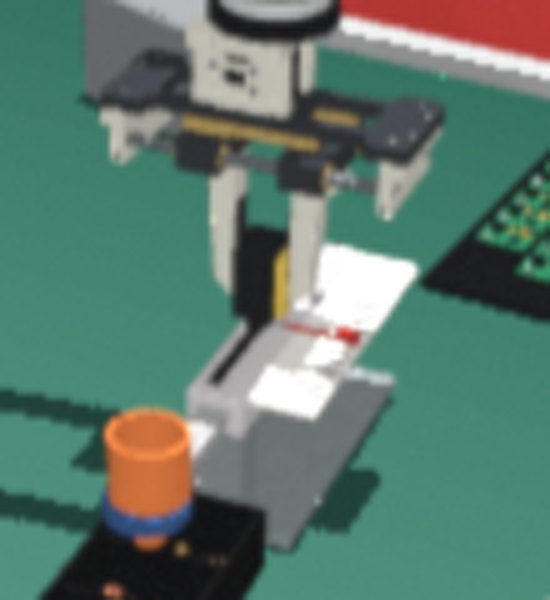

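View pics/t14.png

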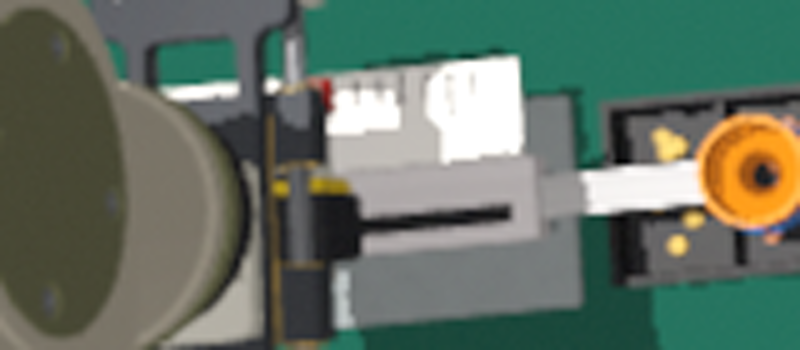

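Run:
```python
from h import *
u=np.array([np.sin(np.radians(6.8)),-np.cos(np.radians(6.8)),0])
c=cam("wrist")
q=lambda x,y:(x/5+340-.4,y/5+160-.4)
o=onz(c,q(385,322),.096)-.04*u
print("ticks",[float((onz(c,q(x,y),.096)-o)@u) for x,y in((405,79),(392,163),(388,244),(372,474))])
for dz in(0,.002,.004): print("pointer",dz,(onz(c,q(290,385),.096+dz)-o)@u)
for dz in(.009,.010,.011): print("marker top line",dz,(onz(c,q(400,409),.096+dz)-o)@u)
m=c["hsv"][225:255,385:435]; 
s=cam("scene");save(s,"s15.png",(315,140,360,170),16)
save(c,"w15.png",(380,225,440,250),13)
```

```text
ticks [0.009644225565801808, 0.01985195275134114, 0.029978026479525143, 0.06033293481796802]
pointer 0 0.048263470988259234
pointer 0.002 0.04745596923429657
pointer 0.004 0.04664846748033396
marker top line 0.009 0.04772440683980275
marker top line 0.01 0.0473035960278501
marker top line 0.011 0.046882785215897456
```

View pics/w15.png

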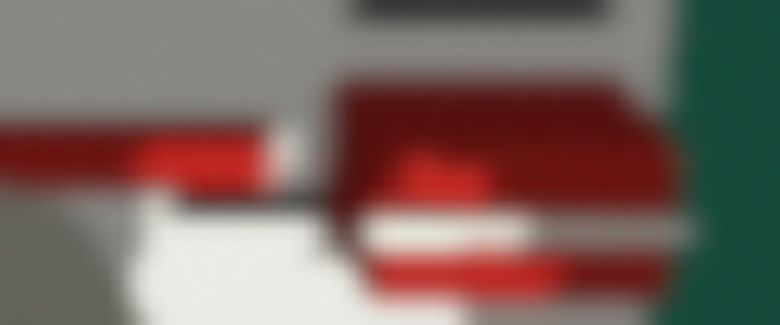

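View pics/s15.png

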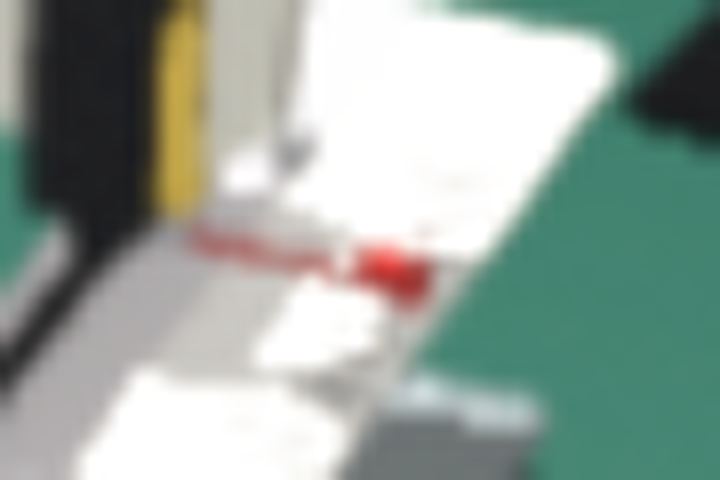

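Run:
```python
from h import *
u=np.array([np.sin(np.radians(6.8)),-np.cos(np.radians(6.8)),0])
for i in range(4):
    s=read_state();print(round(s["t"],2),"travel",round((s["tool_pos"]-[.4954,.187,.1205])@u,5),s["force"].round(1),round(s["opening"],4))
    for _ in range(3): c=cam("wrist")
save(c,"w16c.png",(340,160,460,280),5)
o=np.array([0,0,0])
t=cam("top");save(t,"t16.png")
```

```text
11.4 travel 0.04635 [-4.4  1.6  2.6] 0.0331
11.55 travel 0.0463 [-5.   0.5  2.8] 0.033
11.7 travel 0.04629 [-4.3  1.6  3.3] 0.0332
11.85 travel 0.04633 [-4.4  1.1  3.6] 0.0329
```

View pics/w16c.png

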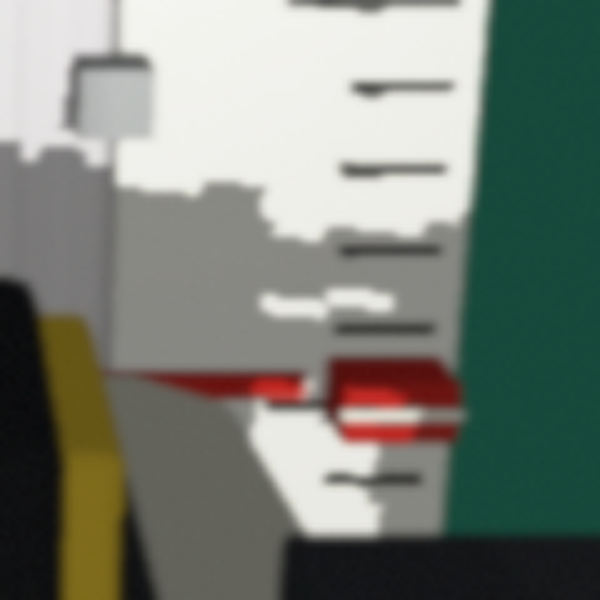

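View pics/t16.png

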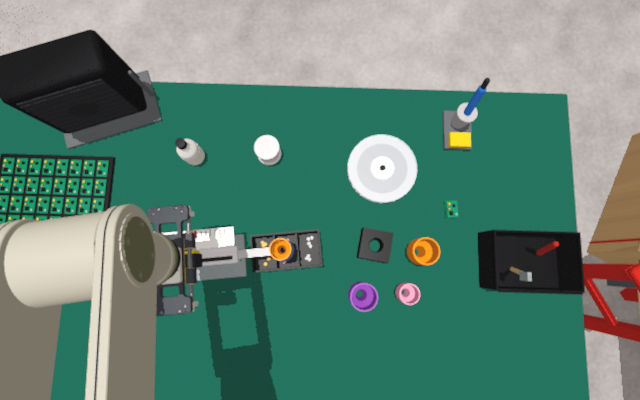

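Once settled, travel is 46.3 mm, while the marker is at about 46.8 to 47.3. Adding a 0.7 mm nudge.

>>> jog_arm(motion=[0.2, -0.0008, 0, 0, 0, 0, 0, 0.2, -0.0016, 0, 0, 0, 0, 0, 0.2, -0.0016, 0, 0, 0, 0, 0, 0.2, -0.0016, 0, 0, 0, 0, 0, 0.2, -0.0016, 0, 0, 0, 0, 0])

```text
t: 12.55
tool_pos: [0.5009, 0.1401, 0.1205]
orientation: [-2.088, -2.346, 0.004]
force: [-5.1, 1.5, 3.3]
opening: 0.033
```

Run:
```python
from h import *
u=np.array([np.sin(np.radians(6.8)),-np.cos(np.radians(6.8)),0])
for i in range(4):
    s=read_state();print(round(s["t"],2),"travel",round((s["tool_pos"]-[.4954,.187,.1205])@u,5),s["force"].round(1),round(s["opening"],4))
    for _ in range(4): c=cam("wrist")
save(c,"w17c.png",(340,160,460,280),5)
s=cam("scene");save(s,"s17.png",(270,90,380,210),5)
```

```text
12.55 travel 0.04726 [-5.1  1.5  3.3] 0.033
12.75 travel 0.04724 [-4.6  1.3  3.6] 0.0333
12.95 travel 0.04728 [-5.1  1.   2.8] 0.033
13.15 travel 0.04724 [-5.   1.   2.8] 0.0329
```

View pics/w17c.png

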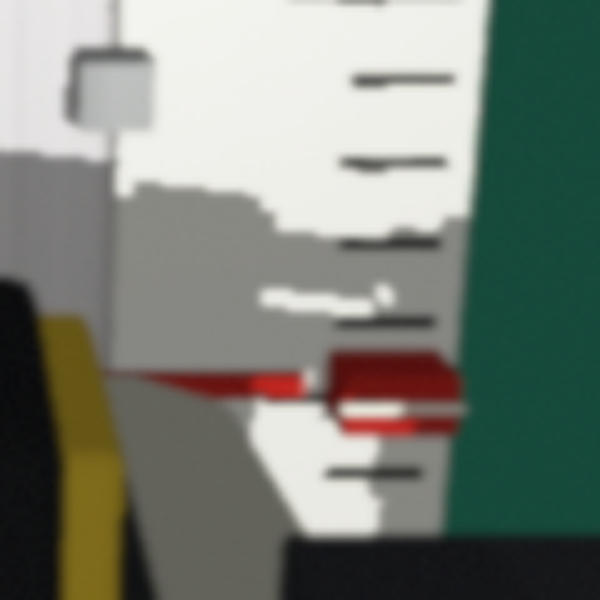

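View pics/s17.png

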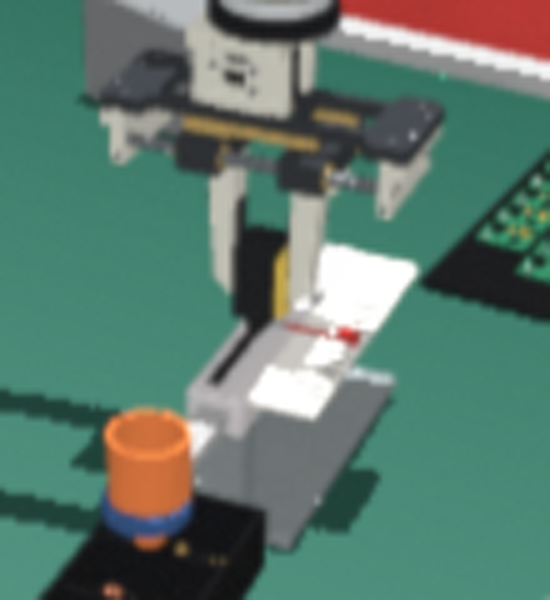

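```bash
python3 -c "
from plant import *
print(close_job())"
```

```text
the job is handed in; nothing more can be done
None
```

The job is done and handed in at about 13 s. The small orange funnel went from the stand into the blue ring, and I let go of it with the boom still locked at home. I then squeezed the handle and lock and drew the boom out to the red marker. The arm was still holding it there, lock squeezed, at hand-in.

**Last checks**
- **Funnel seat:** contact came at TCP height 98.2 mm against 98.3 mm predicted. It still looked upright and fully seated in the scene view after the pull.
- **Lock:** the opening held at about 33 mm with a 20 N grip, so the lock is fully in.
- **Boom:** travel stayed steady at 47.2 mm over 0.6 s. My marker measurements were 46.8 mm and 47.3 mm, so the pointer is within about 0.5 mm of the mark.
- **Bystanders:** the top view showed the other items where they were at the start.

**What was off**
- **First pull:** it settled at 46.3 mm, so I nudged the boom on by about 0.9 mm.
- **Squeeze:** my centring was about 1.5 mm off and gave a side force of about 16 N, which dropped to about 5 N on the next move.
- **Camera disagreement:** the wrist and fixed cameras differed by about 2 mm on the ring, and I used the wrist reading.

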